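Find the rocking tile and hold it down on its glue

ROBOT

A 6-joint arm with a two-finger parallel gripper is mounted at the origin on a cart in front of the work surface, level with it; the furniture and walls round the work are solid. World frame = base frame: x ahead of the robot, y to its left, z up, the work surface at z = 0. Lengths are in mm, angles in rad, forces in N, time in s.
With the tool pointing down it reaches from about 400 to 925 mm from the base axis. Payload 12.5 kg.
Tool frame: the origin (TCP) lies midway between the tips of the shut fingers; the grasp point (between the pads) lies 19 mm behind it; z points along the fingers, y is the line along which they close (so a half turn about z gives the same grasp; the last joint's range is limited). The gripper opens to 95 mm and grips with 3 to 60 N. Pads are 20 mm wide; open, the fingers measure 119 mm over their backs; the gripper's body (75 mm by 180 mm) begins 59 mm behind the grasp point.
Start: joints at [1.082, 0.491, 1.559, -0, 1.092, -0.106], TCP at [233.436, 579.792, 175.161] pointing down, gripper open.
Joint ranges: [-3.1, 3.1], [-0.84, 2.19], [0.05, 2.79], [-1.13, 4.28], [0.06, 2.93], [-2.69, 2.69]. Speed limits (rad/s): [2.22, 2.22, 2.79, 3.14, 3.14, 3.14].

INTERFACE

Orientations are given as [roll, pitch, yaw] about the fixed x, y, z axes, in that order (R = Rz(yaw) Ry(pitch) Rx(roll)).
In Python, from cell import readout, eyes, env gives the robot as it stands.
- The arm moves only by the tool move_arm, never from a script. Its argument "plan" is a list of rows, each a list of 3 entries, a list of its own where there are three numbers: the turn, a rotation vector about the tool's x, y, z in degrees, then the shift along the tool's x, y, z in m, then the gripper command: -1 is shut, 1 is fully open, values between are in proportion. In form: [[[ax, ay, az], [x, y, z], jaw], ...]. A call has 1 to 5 rows; each row is the pose to reach, as a shift and turn from the pose commanded when the call began, along the tool's axes at that moment; what a row does not reach only later rows make up. A row lasts 1/8 s, in which the tool goes at most 62.5 mm and 10.7 degrees, less where a joint would pass 70% of its speed; a pose out of reach is approached as far as the arm can. A call with a gripper value outside its range is refused whole. The fingers move at their own pace and stop on an object; the grip force is fixed at half the most. Time passes only in rows, so rows that repeat a pose let the fingers close. It gives the time, the measured TCP pose, the force, the opening and the grip force at its end, in the units of the state.
- readout.state(): the state, without advancing time (a new reading comes with each control period).
- eyes.read_camera(name): name is "side" or "top"; returns a dict with "img" (420x560x3 uint8, red, green, blue), "K" (3x3 intrinsics, pixels), "dist" ([k1, k2, p1, p2, k3] as OpenCV has them; the pictures are not rectified), "extrinsics" (4x4, takes a point from camera to world coordinates). Camera axes: x right, y up, looking along -z (the intrinsics and any distortion apply to the point x, -y, -z); pixel columns grow to the right and rows downward; lengths in mm; the calibration is good to about 2 mm. A picture is of the moment at which its call begins. There is no depth.
- env.job_done(): hands the job in; it is judged then, once.
Trained networks look in a picture, given as the dict that the camera call returned (one of the last four; its "shot" number tells which), for a name from the list of things; names that differ only in an ending like _2 or _b are one class to them, and where a whole thing is asked for, a point or a joint stands for the part that bears it (a point fixed in the world has none). Each returns a list of dicts, best first, with "score" (0 to 1); they miss things now and then, are a little off and sometimes report something else, mostly with a low value. They report only what shows in the picture. A call takes as long as a camera call. They do not tell look-alikes from the thing itself.
- eyes.cut_out(picture, name): "mask" (420x560 bool, what is visible of it) and "uv" ([column, row] in pixels, amid what is visible of it).
The state is a dict: "t": time; "joints": joint angles; "qvel": joint speeds; "tau": joint torques, N m; "eef_pos": TCP position; "tcp_rot": TCP orientation; "ft_force": force on the tool from outside, world axes, zero at the start; "moment": the same for the moment, N m; "opening": opening from 0.0 (shut) to 1.0 (fully open); "grip_force": force on a finger pad.
Only numpy, scipy, OpenCV 4.12 (cv2) and the standard library are available. Lean on these libraries where they do the work, as an engineer would, in place of code of your own. Each camera call takes 0.05 s, during which the arm holds its last target. There are 200 camera calls.

TASK

Four identical round tiles have been glued into wooden stands on the table, and one of them has not taken and rocks. With the fingertips, press the tiles near the edge, one after another, until you find the one that tips; then press that one at its middle until it lies level and all the way down in its stand, and finish while still holding it pressed down so that the glue can take. Lift nothing and leave everything else where it stands.

Things in the scene. Friction and masses are not known exactly. Their poses are not given: they have to be found in the camera images.
- tile_a: one of four identical round white ceramic tiles, 84 mm across, 12 mm thick, about 0.15 kg, loose in its stand; origin at the centre of its underside, z up. At the start the underside of every tile is 10.5 mm and its flat top 22.5 mm above the table: looks and height do not tell which rocks, and it may be any of the four.
- tile_b: one of four identical round white ceramic tiles, 84 mm across, 12 mm thick, about 0.15 kg, loose in its stand; origin at the centre of its underside, z up. A sound tile (three of the four) has a hard bed under it out to 40 mm from its centre and gives less than 1 mm wherever it is pressed.
- tile_c: one of four identical round white ceramic tiles, 84 mm across, 12 mm thick, about 0.15 kg, loose in its stand; origin at the centre of its underside, z up. The rocking tile stands on a dab of glue 18 mm across under its middle: 1 to 3 N on top, 32 mm from its centre, tips it by about 0.13 rad (that spot drops 3 mm) till its edge meets the base; let go, it levels itself.
- tile_d: one of four identical round white ceramic tiles, 84 mm across, 12 mm thick, about 0.15 kg, loose in its stand; origin at the centre of its underside, z up. The rocking tile's dab is springy: pressed at its middle the tile starts to sink at about 3 to 4 N and is fully down, 4.5 mm lower, at about 7 N; let go, it rises again.
- stand_a: round light-wood stand, fixed to the table, 115 mm across; origin at the centre of its underside, on the table. Base 6 mm thick, rim 13 mm wide and 14.5 mm high around a pocket 89 mm across that holds tile_a; a small brass hanging eye reaches to 77 mm from the centre.
- stand_b: round light-wood stand, fixed to the table, 115 mm across; origin at the centre of its underside, on the table. Base 6 mm thick, rim 13 mm wide and 14.5 mm high around a pocket 89 mm across that holds tile_b; a small brass hanging eye reaches to 77 mm from the centre.
- stand_c: round light-wood stand, fixed to the table, 115 mm across; origin at the centre of its underside, on the table. Base 6 mm thick, rim 13 mm wide and 14.5 mm high around a pocket 89 mm across that holds tile_c; a small brass hanging eye reaches to 77 mm from the centre.
- stand_d: round light-wood stand, fixed to the table, 115 mm across; origin at the centre of its underside, on the table. Base 6 mm thick, rim 13 mm wide and 14.5 mm high around a pocket 89 mm across that holds tile_d; a small brass hanging eye reaches to 77 mm from the centre.
- cup: small striped cup with a handle, 65 x 88 x 50 high (mm); origin at its underside; a bystander, to be left alone
- tin: round food tin, 75 across, 58 high (mm); origin at its underside; a bystander, to be left alone
- eraser: eraser, 20 x 45 x 13 high (mm); origin at its underside; a bystander, to be left alone
- pencil: pencil, 112 long, 7 thick (mm); origin at its underside; a bystander, to be left alone
- tape_roll: roll of black tape lying flat, 58 across, 19 high (mm); origin at its underside; a bystander, to be left alone
- tape_measure: tape measure, 62 x 74 x 33 high (mm); origin at its underside; a bystander, to be left alone
Not all that is in view belongs to the job. Leave any green or yellow look-alike of the tile_d alone.

How it is judged:
By the outcome, as a careful person would: the job done as asked, in the order asked, and still so for the second after the job is handed in, while the arm keeps its last pose, push and grip.
It also fails if it takes over 48 s, if anything falls off the work surface, if the arm or the gripper's body presses on something with over 40 N, if the wrist force passes 120 N, or if a joint passes its speed limit or range.

## Working session

There is one attempt and no reset: what is moved stays moved. The work goes in short steps, Python scripts to look and compute and a tool call to move; the robot and the scene stay as the last step left them, time stands still between calls to the robot, and variables do not carry over. Pictures are saved under pics/ and viewed, at most 10 in all, crops included, and the job is handed in when it is done.

Besides the shell and the picture viewer there is one more tool, called as name(argument=value, ...), one argument or row to a line, values as JSON. move_arm: Moves the arm, as the interface text tells. Its arguments: {"type":"object","properties":{"plan":{"type":"array","items":{"type":"array"}}},"required":["plan"]}

```bash
mkdir -p pics; cat > h.py <<'E'
import numpy as np, cv2
from cell import readout, eyes, env
def ray(p,uv,z):
    n=cv2.undistortPoints(np.array([[uv]],float),np.array(p["K"]),np.array(p["dist"],float))[0,0]
    E=np.array(p["extrinsics"]); d=E[:3,:3]@np.array([n[0],-n[1],-1]); o=E[:3,3]
    return o+d*(z-o[2])/d[2]
E
python3 - <<'E'
from h import *
for c in("top","side"):
    p=eyes.read_camera(c); cv2.imwrite(f"pics/{c}0.png",p["img"][:,:,::-1])
    for r in eyes.cut_out(p,"tile_a"):
        m=r["mask"].astype(np.uint8); ys,xs=np.nonzero(m)
        cs=max(cv2.findContours(m,0,1)[0],key=len)
        W=np.array([ray(p,q,22.5)[:2] for q in cs[:,0].astype(float)])
        col=p["img"][r["mask"]].mean(0).round()
        (cx,cy),R=cv2.minEnclosingCircle(W.astype(np.float32))
        print(c,round(r["score"],2),np.round(r["uv"]),len(xs),"ctr",round(cx),round(cy),"R",round(R),W.mean(0).round(),col)
s=readout.state();print(s)
E
```

```text
top 0.85 [195. 221.] 433 ctr 487 361 R 43 [487. 362.] [201. 188. 167.]
top 0.82 [328. 183.] 419 ctr 625 -122 R 43 [ 625. -120.] [201. 185. 163.]
top 0.71 [259. 180.] 427 ctr 644 146 R 43 [644. 146.] [201. 185. 163.]
top 0.66 [359. 253.] 477 ctr 375 -221 R 44 [ 375. -221.] [206. 182.   4.]
top 0.58 [398. 229.] 461 ctr 470 -361 R 44 [ 470. -362.] [200. 183. 161.]
side 0.93 [324. 244.] 524 ctr 628 -124 R 48 [ 630. -125.] [206. 188. 162.]
side 0.73 [309. 193.] 329 ctr 645 145 R 49 [645. 144.] [204. 185. 159.]
side 0.72 [273. 267.] 586 ctr 486 -193 R 45 [ 486. -193.] [ 93. 134.  78.]
side 0.63 [235. 282.] 664 ctr 381 -237 R 46 [ 379. -238.] [219. 182.  90.]
side 0.58 [282. 318.] 897 ctr 473 -366 R 47 [ 473. -368.] [210. 192. 165.]
side 0.47 [257. 165.] 245 ctr 489 361 R 50 [490. 360.] [202. 182. 156.]
side 0.17 [307. 201.] 191 ctr 639 125 R 57 [634. 104.] [175. 137.  97.]
{'t': 0.2, 'joints': array([ 1.08238842e+00,  4.91310464e-01,  1.55918925e+00, -1.52069975e-05,
        1.09169978e+00, -1.05592621e-01]), 'qvel': array([-0.00065334, -0.00222465, -0.00321311,  0.0006957 ,  0.00140756,
       -0.0003697 ]), 'tau': array([-1.05283187e-03, -6.12379074e+01, -2.58105451e+01,  6.91266451e-02,
        4.72726102e-02, -9.78091907e-05]), 'eef_pos': array([233.36937496, 579.64186214, 174.80614792]), 'tcp_rot': array([-3.14098777e+00, -5.05432939e-05,  2.75878437e+00]), 'ft_force': array([ 0.47911151,  0.54044506, -0.64245542]), 'moment': array([ 0.01065694, -0.01129884, -0.00594637]), 'grip_force': 0.0, 'opening': 1.0016176891878235}
```

View pics/top0.png

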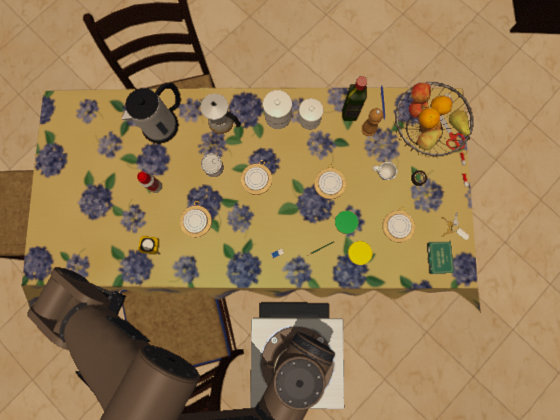

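View pics/side0.png

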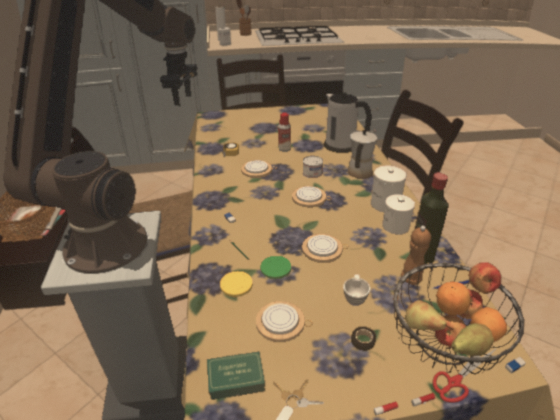

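The four white tiles show in the top view at (195,221), (259,180), (328,183) and (398,229). The green tile at (346,222) and the yellow one at (360,253) are look-alikes. The circles fit a radius of 43 mm against the nominal 42 mm, and all four tiles are within reach. I'll keep the yaw and shut the fingers.

```bash
cat >> h.py <<'E'
def go(T):
    s=readout.state(); y=s["tcp_rot"][2]; c,n=np.cos(y),np.sin(y); d=np.array(T)-s["eef_pos"]
    return np.round([c*d[0]+n*d[1], n*d[0]-c*d[1], -d[2]],1)
E
python3 -c "
from h import *
print(go([457,373,60]))"
```

```text
[-284.6 -108.2  114.8]
```

move_arm(
  plan=[
    [[0,0,0],[-0.06,-0.02,0],-1],
    [[0,0,0],[-0.115,-0.043,0.02],-1],
    [[0,0,0],[-0.17,-0.065,0.04],-1],
    [[0,0,0],[-0.225,-0.086,0.06],-1],
    [[0,0,0],[-0.2846,-0.1082,0.08],-1],
  ],
)

```text
t: 0.82
eef_pos: [454.7, 374.9, 96.0]
tcp_rot: [3.141, -0.0, 2.759]
ft_force: [0.5, 0.7, 0.1]
opening: 0.528
grip_force: 0.0
```

move_arm(
  plan=[
    [[0,0,0],[0,0,0.03],-1],
    [[0,0,0],[0,0,0.06],-1],
    [[0,0,0],[0,0,0.06],-1],
    [[0,0,0],[0,0,0.06],-1],
  ],
)

```text
t: 1.32
eef_pos: [453.8, 376.7, 37.6]
tcp_rot: [3.141, 0.001, 2.759]
ft_force: [-0.7, 0.9, 0.3]
opening: 0.113
grip_force: 0.0
```

```bash
python3 -c "
from h import *
s=readout.state();print(s['eef_pos'],s['ft_force'],s['opening'],s['t'],go([457,373,26]))"
```

```text
[453.84244261 376.72734206  37.56550628] [-0.65448997  0.89007091  0.2647287 ] 0.11276462003902042 1.325 [-4.3 -2.3 11.6]
```

move_arm(
  plan=[
    [[0,0,0],[-0.004,-0.002,0.005],-1],
    [[0,0,0],[-0.004,-0.002,0.011],-1],
    [[0,0,0],[-0.004,-0.002,0.011],-1],
    [[0,0,0],[-0.004,-0.002,0.011],-1],
  ],
)

```text
t: 1.82
eef_pos: [456.5, 373.0, 25.7]
tcp_rot: [3.142, 0.0, 2.759]
ft_force: [-0.2, 0.8, -0.3]
opening: 0.01
grip_force: 0.0
```

move_arm(
  plan=[
    [[0,0,0],[0,0,0.001],-1],
    [[0,0,0],[0,0,0.002],-1],
    [[0,0,0],[0,0,0.002],-1],
  ],
)

```text
t: 2.2
eef_pos: [456.5, 372.9, 23.6]
tcp_rot: [-3.142, -0.0, 2.759]
ft_force: [-1.0, -0.4, -0.7]
opening: 0.009
grip_force: 0.0
```

move_arm(
  plan=[
    [[0,0,0],[0,0,0.001],-1],
    [[0,0,0],[0,0,0.001],-1],
  ],
)

```text
t: 2.45
eef_pos: [456.4, 372.9, 22.6]
tcp_rot: [-3.142, -0.0, 2.759]
ft_force: [-0.2, -0.3, -0.2]
opening: 0.003
grip_force: 0.0
```

move_arm(
  plan=[
    [[0,0,0],[0,0,0.001],-1],
    [[0,0,0],[0,0,0.001],-1],
  ],
)

```text
t: 2.7
eef_pos: [456.5, 372.9, 21.6]
tcp_rot: [-3.142, -0.0, 2.759]
ft_force: [-0.7, 0.3, 0.2]
opening: -0.001
grip_force: 0.0
```

move_arm(
  plan=[
    [[0,0,0],[0,0,0.0005],-1],
    [[0,0,0],[0,0,0.0005],-1],
  ],
)

```text
t: 2.95
eef_pos: [456.5, 373.0, 21.1]
tcp_rot: [3.142, -0.0, 2.759]
ft_force: [-0.4, -0.5, -0.0]
opening: 0.004
grip_force: 0.0
```

move_arm(
  plan=[
    [[0,0,0],[0,0,0.001],-1],
    [[0,0,0],[0,0,0.001],-1],
  ],
)

```text
t: 3.2
eef_pos: [456.5, 372.9, 20.1]
tcp_rot: [-3.142, -0.0, 2.759]
ft_force: [-0.5, 0.8, -0.4]
opening: 0.002
grip_force: 0.0
```

move_arm(
  plan=[
    [[0,0,0],[0,0,0.001],-1],
    [[0,0,0],[0,0,0.001],-1],
  ],
)

```text
t: 3.45
eef_pos: [456.5, 372.9, 19.1]
tcp_rot: [3.142, -0.0, 2.759]
ft_force: [0.6, 0.4, 0.3]
opening: 0.0
grip_force: 0.0
```

```bash
python3 -c "
from h import *
s=readout.state();print(s['eef_pos'],s['ft_force'],s['t'])
p=eyes.read_camera('side');cv2.imwrite('pics/s1.png',cv2.resize(p['img'][110:220,190:340,::-1],None,fx=5,fy=5,interpolation=2))"
```

```text
[456.48401398 372.94143119  19.07152558] [0.56608096 0.39226177 0.25799121] 3.45
```

View pics/s1.png

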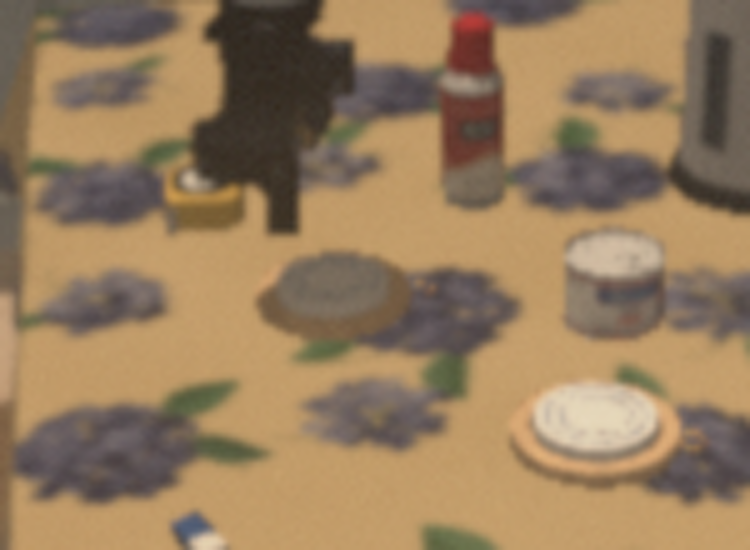

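The fingertip is at crop (283,232), which is full-frame (247,156). That is off the tile or above it. I'll compare this with where the reported TCP should project.

```bash
cat >> h.py <<'E'
def proj(p,X):
    E=np.linalg.inv(np.array(p["extrinsics"])); x=E[:3,:3]@np.array(X,float)+E[:3,3]
    return cv2.projectPoints(np.array([[x[0],-x[1],-x[2]]]),np.zeros(3),np.zeros(3),np.array(p["K"]),np.array(p["dist"],float))[0][0,0].round(1)
E
python3 -c "
from h import *
p=eyes.read_camera('side');s=readout.state()
print('tcp side',proj(p,s['eef_pos']),'tile A top',proj(p,[487,361,22.5]),[ (z,ray(p,[246.6,156.4],z).round()) for z in (20,40,60)],np.array(p['extrinsics'])[:3,3])
q=eyes.read_camera('top');print('tcp top',proj(q,s['eef_pos']))
cv2.imwrite('pics/t1.png',cv2.resize(q['img'][160:290,110:270,::-1],None,fx=4,fy=4,interpolation=2))"
```

```text
tcp side [246.8 166.2] tile A top [255.2 166.3] [(20, array([462., 450.,  20.])), (40, array([460., 412.,  40.])), (60, array([458., 373.,  60.]))] [  388.61378021 -1009.03301873   784.28738701]
tcp top [192.  229.4]
```

View pics/t1.png

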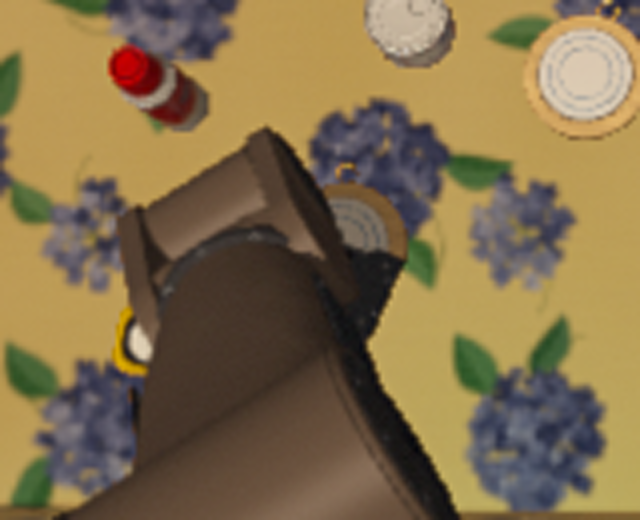

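```bash
python3 -c "
from h import *
a=cv2.imread('pics/side0.png');p=eyes.read_camera('side');s=readout.state()
print(proj(p,[233.4,579.7,175]),proj(p,[233.4,579.7,215]),s['eef_pos'],s['joints'].round(3),s['opening'])
A=cv2.resize(a[40:120,130:230],None,fx=4,fy=4,interpolation=2);B=cv2.resize(p['img'][110:190,200:300,::-1],None,fx=4,fy=4,interpolation=2)
cv2.imwrite('pics/cmp.png',np.hstack([A,B]))"
```

```text
[183.7 110.8] [182.4 101.1] [456.53306837 372.97548876  19.16198374] [ 0.573  0.636  1.79   0.     0.716 -0.615] 0.005441880612247985
```

View pics/cmp.png

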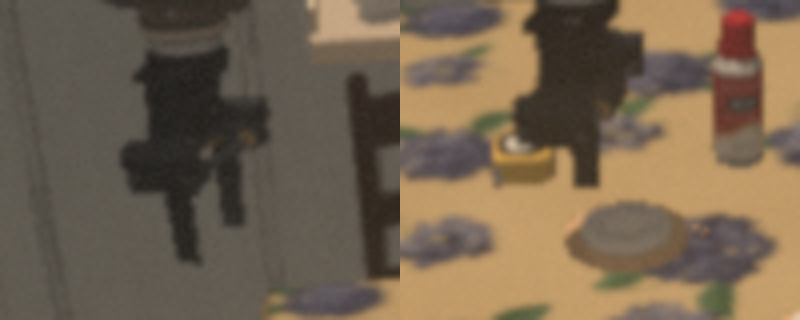

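Both views put the real tip about 40 mm above the reported z, with x and y matching, and the start picture gives the same offset. So the reported z has a bias, and I expect contact near a reported z of −18. I'll descend under guard of the force reading.

move_arm(
  plan=[
    [[0,0,0],[0,0,0.01],-1],
    [[0,0,0],[0,0,0.02],-1],
    [[0,0,0],[0,0,0.025],-1],
    [[0,0,0],[0,0,0.025],-1],
  ],
)

```text
t: 4.15
eef_pos: [456.3, 372.8, -6.5]
tcp_rot: [-3.141, -0.001, 2.759]
ft_force: [0.2, 0.8, 0.5]
opening: 0.0
grip_force: 0.0
```

```bash
python3 -c "
from h import *
p=eyes.read_camera('side');s=readout.state()
print(s['eef_pos'],s['ft_force'],proj(p,s['eef_pos']+[0,0,40]))
cv2.imwrite('pics/s2.png',cv2.resize(p['img'][120:200,200:300,::-1],None,fx=5,fy=5,interpolation=2))"
```

```text
[456.45158504 372.91652524  -6.1248283 ] [0.19472797 0.07146355 0.41686891] [246.6 162.7]
```

View pics/s2.png

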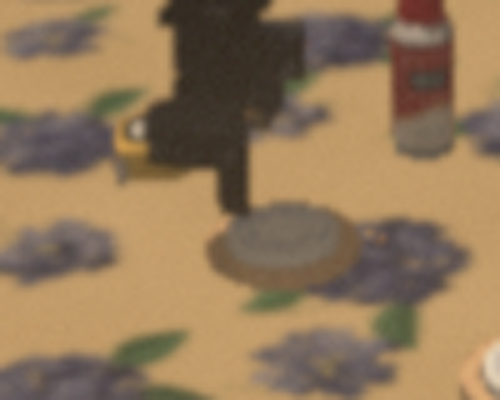

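The tip is at full-frame (247,162), which matches a true z of about 34. I'll continue down in small steps.

move_arm(
  plan=[
    [[0,0,0],[0,0,0.003],-1],
    [[0,0,0],[0,0,0.006],-1],
    [[0,0,0],[0,0,0.008],-1],
    [[0,0,0],[0,0,0.008],-1],
  ],
)

```text
t: 4.7
eef_pos: [456.4, 372.9, -14.0]
tcp_rot: [-3.141, -0.0, 2.759]
ft_force: [0.4, 0.8, 0.1]
opening: 0.002
grip_force: 0.0
```

move_arm(
  plan=[
    [[0,0,0],[0,0,0.001],-1],
    [[0,0,0],[0,0,0.001],-1],
  ],
)

```text
t: 4.95
eef_pos: [456.5, 373.0, -14.9]
tcp_rot: [3.142, 0.0, 2.759]
ft_force: [0.2, 0.6, -0.0]
opening: 0.004
grip_force: 0.0
```

move_arm(
  plan=[
    [[0,0,0],[0,0,0.001],-1],
    [[0,0,0],[0,0,0.001],-1],
  ],
)

```text
t: 5.2
eef_pos: [456.5, 373.0, -15.9]
tcp_rot: [3.142, -0.0, 2.759]
ft_force: [-0.1, -0.2, 0.8]
opening: 0.002
grip_force: 0.0
```

move_arm(
  plan=[
    [[0,0,0],[0,0,0.001],-1],
    [[0,0,0],[0,0,0.001],-1],
  ],
)

```text
t: 5.45
eef_pos: [456.6, 373.0, -16.7]
tcp_rot: [3.141, 0.0, 2.759]
ft_force: [-0.2, -0.8, 3.4]
opening: 0.009
grip_force: 1.6
```

move_arm(
  plan=[
    [[0,0,0],[0,0,0.0005],-1],
    [[0,0,0],[0,0,0.001],-1],
    [[0,0,0],[0,0,0.001],-1],
  ],
)

```text
t: 5.82
eef_pos: [456.6, 373.0, -16.7]
tcp_rot: [3.141, 0.0, 2.759]
ft_force: [-3.5, -3.0, 14.4]
opening: 0.008
grip_force: 7.3
```

Tile A is hard: 14 N with no give, contact at a reported z of −16.7. It is sound. Next is B.

move_arm(
  plan=[
    [[0,0,0],[0,0,-0.03],-1],
    [[0,0,0],[0,0,-0.062],-1],
    [[0,0,0],[0,0,-0.062],-1],
  ],
)

```text
t: 6.2
eef_pos: [457.5, 373.6, 46.1]
tcp_rot: [3.138, 0.002, 2.759]
ft_force: [-0.1, 0.2, 0.2]
opening: 0.004
grip_force: 0.0
```

```bash
python3 -c "
from h import *
print(go([614,158,40]))"
```

```text
[-225.7 -141.5    6.1]
```

move_arm(
  plan=[
    [[0,0,0],[-0.05,-0.031,0],-1],
    [[0,0,0],[-0.1,-0.062,0],-1],
    [[0,0,0],[-0.15,-0.093,0],-1],
    [[0,0,0],[-0.2,-0.124,0],-1],
    [[0,0,0],[-0.226,-0.1415,0],-1],
  ],
)

```text
t: 6.82
eef_pos: [614.3, 154.7, 42.9]
tcp_rot: [-3.141, -0.001, 2.757]
ft_force: [0.8, -0.0, 0.1]
opening: 0.008
grip_force: 0.0
```

move_arm(
  plan=[
    [[0,0,0],[0,0,0.02],-1],
    [[0,0,0],[0,0,0.04],-1],
    [[0,0,0],[0,0,0.052],-1],
    [[0,0,0],[0,0,0.052],-1],
  ],
)

```text
t: 7.32
eef_pos: [612.6, 157.3, -9.1]
tcp_rot: [-3.141, -0.002, 2.759]
ft_force: [-1.0, 0.6, -0.1]
opening: 0.004
grip_force: 0.0
```

```bash
python3 -c "
from h import *
print(go([614,158,-15.0]))"
```

```text
[-1.   1.2  5.9]
```

move_arm(
  plan=[
    [[0,0,0],[-0.001,0.001,0.003],-1],
    [[0,0,0],[-0.001,0.001,0.005],-1],
    [[0,0,0],[-0.001,0.001,0.005],-1],
  ],
)

```text
t: 7.7
eef_pos: [614.7, 157.9, -12.7]
tcp_rot: [3.141, 0.0, 2.759]
ft_force: [-0.6, -0.8, 0.2]
opening: 0.002
grip_force: 0.0
```

move_arm(
  plan=[
    [[0,0,0],[0,0,0.001],-1],
    [[0,0,0],[0,0,0.002],-1],
    [[0,0,0],[0,0,0.002],-1],
  ],
)

```text
t: 8.07
eef_pos: [614.6, 157.8, -14.9]
tcp_rot: [3.142, -0.0, 2.759]
ft_force: [-0.4, 0.2, 0.5]
opening: 0.005
grip_force: 0.0
```

move_arm(
  plan=[
    [[0,0,0],[0,0,0.001],-1],
    [[0,0,0],[0,0,0.001],-1],
  ],
)

```text
t: 8.32
eef_pos: [614.6, 157.8, -15.9]
tcp_rot: [3.142, -0.0, 2.759]
ft_force: [-0.2, -0.3, -0.7]
opening: 0.005
grip_force: 0.0
```

move_arm(
  plan=[
    [[0,0,0],[0,0,0.001],-1],
    [[0,0,0],[0,0,0.001],-1],
  ],
)

```text
t: 8.57
eef_pos: [614.6, 157.9, -16.9]
tcp_rot: [3.142, -0.0, 2.759]
ft_force: [0.1, 0.3, 1.0]
opening: 0.005
grip_force: 0.4
```

move_arm(
  plan=[
    [[0,0,0],[0,0,0.001],-1],
    [[0,0,0],[0,0,0.001],-1],
  ],
)

```text
t: 8.82
eef_pos: [614.4, 157.9, -17.9]
tcp_rot: [-3.142, -0.0, 2.759]
ft_force: [-0.5, 0.6, 2.7]
opening: 0.003
grip_force: 0.9
```

move_arm(
  plan=[
    [[0,0,0],[0,0,0.001],-1],
    [[0,0,0],[0,0,0.001],-1],
  ],
)

```text
t: 9.07
eef_pos: [614.5, 157.9, -18.8]
tcp_rot: [3.142, -0.0, 2.759]
ft_force: [-2.4, 0.5, 2.3]
opening: 0.004
grip_force: 1.9
```

move_arm(
  plan=[
    [[0,0,0],[0,0,0.001],-1],
    [[0,0,0],[0,0,0.001],-1],
  ],
)

```text
t: 9.32
eef_pos: [614.8, 157.8, -19.6]
tcp_rot: [3.141, 0.001, 2.759]
ft_force: [-2.1, 0.4, 4.9]
opening: 0.007
grip_force: 3.0
```

Tile B sank 3 mm at 2–3 N, so it is the rocker. I'll lift off, let it level and go to its middle.

move_arm(
  plan=[
    [[0,0,0],[0,0,-0.006],-1],
    [[0,0,0],[0,0,-0.015],-1],
    [[0,0,0],[0.016,0,-0.015],-1],
    [[0,0,0],[-0.016,0,-0.015],-1],
    [[0,0,0],[-0.032,0,-0.015],-1],
  ],
)

```text
t: 9.95
eef_pos: [644.6, 145.9, -4.8]
tcp_rot: [3.141, 0.0, 2.759]
ft_force: [-0.2, -0.2, -0.3]
opening: 0.004
grip_force: 0.0
```

```bash
python3 -c "
from h import *
p=eyes.read_camera('side');s=readout.state()
print(s['eef_pos'],go([644.5,146,-15]))
for r in eyes.cut_out(p,'tile_b')[:6]: print(r['score'],r['uv'])
cv2.imwrite('pics/s3.png',cv2.resize(p['img'][150:230,260:360,::-1],None,fx=5,fy=5,interpolation=2))"
```

```text
[646.07841551 145.14020564  -4.87262909] [ 1.8  0.2 10.1]
0.96 [234.8, 283.3]
0.94 [277.1, 264.2]
0.79 [256.1, 165.8]
0.76 [322.3, 243.3]
0.75 [278.7, 317.2]
```

View pics/s3.png

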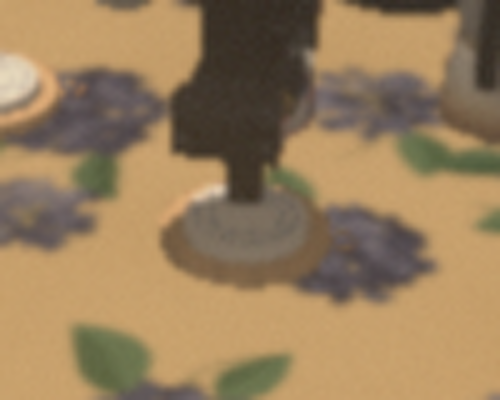

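The tile lies level, with the tip at crop (246,204) above its middle at (246,222). I'll press down at the middle.

move_arm(
  plan=[
    [[0,0,0],[0.001,0,0.004],-1],
    [[0,0,0],[0.001,0,0.008],-1],
    [[0,0,0],[0.001,0,0.01],-1],
    [[0,0,0],[0.001,0,0.011],-1],
  ],
)

```text
t: 10.55
eef_pos: [643.1, 146.4, -16.1]
tcp_rot: [-3.142, -0.0, 2.759]
ft_force: [0.7, -0.7, -0.5]
opening: 0.006
grip_force: 0.0
```

move_arm(
  plan=[
    [[0,0,0],[0,0,0.001],-1],
    [[0,0,0],[0,0,0.002],-1],
    [[0,0,0],[0,0,0.002],-1],
  ],
)

```text
t: 10.92
eef_pos: [643.3, 146.3, -17.6]
tcp_rot: [3.141, 0.0, 2.759]
ft_force: [-1.6, 1.1, 4.4]
opening: 0.003
grip_force: 2.0
```

move_arm(
  plan=[
    [[0,0,0],[0,0,0.001],-1],
    [[0,0,0],[0,0,0.002],-1],
    [[0,0,0],[0,0,0.002],-1],
  ],
)

```text
t: 11.3
eef_pos: [643.4, 146.3, -19.8]
tcp_rot: [3.141, 0.0, 2.759]
ft_force: [-2.0, 0.3, 6.5]
opening: -0.001
grip_force: 2.8
```

move_arm(
  plan=[
    [[0,0,0],[0,0,0.001],-1],
    [[0,0,0],[0,0,0.0015],-1],
    [[0,0,0],[0,0,0.0015],-1],
  ],
)

```text
t: 11.68
eef_pos: [643.3, 146.3, -21.1]
tcp_rot: [3.141, 0.0, 2.759]
ft_force: [-2.6, 1.4, 6.7]
opening: 0.005
grip_force: 3.4
```

move_arm(
  plan=[
    [[0,0,0],[0,0,0.0005],-1],
    [[0,0,0],[0,0,0.0007],-1],
    [[0,0,0],[0,0,0.0007],-1],
  ],
)

```text
t: 12.05
eef_pos: [643.4, 146.3, -21.2]
tcp_rot: [3.141, 0.0, 2.759]
ft_force: [-3.9, 0.4, 12.1]
opening: 0.004
grip_force: 6.2
```

move_arm(
  plan=[
    [[0,0,0],[0,0,0.0003],-1],
    [[0,0,0],[0,0,0.0003],-1],
    [[0,0,0],[0,0,0.0003],-1],
    [[0,0,0],[0,0,0.0003],-1],
  ],
)

```text
t: 12.55
eef_pos: [643.4, 146.3, -21.2]
tcp_rot: [3.141, 0.0, 2.759]
ft_force: [-5.2, -0.2, 15.4]
opening: 0.003
grip_force: 7.5
```

```bash
python3 -c "
from h import *
s=readout.state();print(s['eef_pos'],s['ft_force'])
if 8<s['ft_force'][2]<30 and s['eef_pos'][2]<-20.7: print(env.job_done())"
```

```text
[643.41321921 146.3483421  -21.21215567] [-5.20025791 -0.16268922 15.4312617 ]
the job is handed in; nothing more can be done
None
```

I found the rocking tile (the second one I pressed, at about x 644, y 146 mm) and handed the job in at about 12.6 s with it still held down at its middle: 4.5 mm lower, on a hard stop at about 15 N.

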